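Load, wind and test the hand-wheel charger

ROBOT

A 7-joint arm with a two-finger parallel gripper is mounted at the origin on the work surface. World frame = base frame: x ahead of the robot, y to its left, z up, the work surface at z = 0. Lengths are in m, angles in degrees, forces in N, time in s.
With the tool pointing down it reaches from about 0.35 to 0.775 m from the base axis. Payload 3.1 kg.
Tool frame: the origin (TCP) lies at the very end of the fingers, on their centre line; the grasp point (between the pads) lies 19 mm behind it (arm.grasp_offset is the z of the grasp point in the tool frame, in m); z points along the fingers, y is the line along which they close (so a half turn about z gives the same grasp; the last joint's range is limited). The gripper opens to 85 mm and grips with 20 to 120 N. Pads are 22 mm wide; open, the fingers measure 114 mm over their backs; the gripper's body (76 mm by 85 mm) begins 54 mm behind the grasp point. The pads swing forward as they close: fully open they stand 13 mm farther back than shut.
Start: joints at [-71.087, 17.813, 0.802, 86.603, -0.252, 75.585, -1.558], TCP at [0.2, 0.512, 0.231] pointing down, gripper open.
Joint ranges: [-154.91, 154.91], [-16.99, 109.72], [-72.82, 74.43], [7.12, 147.25], [-82.49, 262.49], [11.32, 116.49], [-174.64, 174.64]. Speed limits (degrees/s): [159.86, 159.86, 180, 180, 180, 180, 180].

INTERFACE

Orientations are given as a 3x3 rotation matrix whose columns are the frame's x, y, z axes.
In Python, from plant import status, camera, camera_params, arm, masks_of gives the robot as it stands.
- The arm moves only by the tool servo_tool, never from a script. Its argument "moves" is a list that holds one entry, the list of rows, each a list of 4 numbers: the shift along the tool's x, y, z in mm, then the turn about the tool's z in degrees. In form: [[[x, y, z, twist], ...]]. A call has exactly 8 rows; each row shifts and turns the commanded pose from where the row before left it, along the tool's axes as they then stand; what a row does not reach is not made up. A row lasts 1/8 s, in which the tool goes at most 62.5 mm and 10.7 degrees, less where a joint would pass 70% of its speed; a pose out of reach is approached as far as the arm can. A call is refused whole if a number of a shift passes 62.5 or a number of a turn 10.7, either way. A call with a gripper value outside its range is refused whole. "grip" is the gripper command: -1 is fully open, 1 is shut, values between are in proportion, set as the call begins (left out, the last holds). The fingers move at their own pace and stop on an object; "force" is the grip in N (left out, the last holds). Time passes only in rows, so rows that do not move let the fingers close, or fill a call up. It gives the time, the measured TCP pose, the force, the opening and the grip force at its end, in the units of the state.
- status.observe(): the state, without advancing time (a new reading comes with each control period).
- camera(name): name is "scene" or "top" or "wrist"; returns the picture (480x640x3 uint8, red, green, blue); there is no depth.
- camera_params(name): a dict with "camera_matrix" (3x3 intrinsics, pixels), "camera_from_world" (4x4, takes a point from world to camera coordinates). Camera axes: x right, y down, z forward; pixel columns grow to the right and rows downward; lengths in m; the calibration is good to about 2 mm. A picture is of the moment at which its call begins: read the wrist's pose just before it. camera_params takes no time and is no camera call; for the wrist camera it gives the pose at the moment of the call.
- arm.finish_job(): hands the job in; it is judged then, once.
Trained networks look in the newest picture that a camera, given by its name, has taken for a name from the list of things; names that differ only in an ending like _2 or _b are one class to them, and where a whole thing is asked for, a point or a joint stands for the part that bears it (a point fixed in the world has none). Each returns a list of dicts, best first, with "conf" (0 to 1); they miss things now and then, are a little off and sometimes report something else, mostly with a low value. They report only what shows in the picture. A call takes as long as a camera call. They do not tell look-alikes from the thing itself.
- masks_of(camera, name): "region" (480x640 bool, what is visible of it) and "centre" ([column, row] in pixels, amid what is visible of it).
The state is a dict: "time": time; "qpos": joint angles; "dq": joint speeds; "joint_efforts": joint torques, N m; "tcp_pos": TCP position; "tcp_rot": TCP orientation; "contact_force": force on the tool from outside, world axes, zero at the start; "torque": the same for the moment, N m; "gripper_width": opening from 0.0 (shut) to 1.0 (fully open); "grip_force": force on a finger pad.
Only numpy, scipy, OpenCV 4.12 (cv2) and the standard library are available. Lean on these libraries where they do the work, as an engineer would, in place of code of your own. Each camera call takes 0.05 s, during which the arm holds its last target. There are 200 camera calls.

TASK

Take the yellow power pack out of the three-slot dock and lower it gently, upright and fully home, into the bay of the hand-wheel charger (do not drop it in). Then wind the charger's wheel at least one full turn clockwise (seen from above) by its red knob, and after that press the green test button fully down and let it come back up. Leave the other packs and the loose things on the bench where they are.

Things in the scene. Friction and masses are not known exactly. Their poses are not given: they have to be found in the camera images.
- pack: Yellow power pack, an upright block 56 (x) x 36 (y) x 60 mm high, black top with two brass dots; origin under its centre; 0.25 kg. Stands in any of the dock's slots. In the dock only its ends (56 mm apart) are free to grip, in the bay only its sides (36 mm apart), so set it down in between, e.g. on the cork mat, and take it again the other way.
- dock: Black dock, fixed, base 80 (x) x 140 (y) x 8 mm; origin under its centre. Three slots at y = -44, 0, +44 mm, flanked by grey fins 4 mm thick, 46 mm long in x, tops at 68 mm, level with the packs' tops. Packs stand at z = 8 mm, x along the dock's x, 5 mm past the fins at both ends; beyond each end, 31 to 37 mm off centre, a lip 4 mm high.
- station: Grey hand-wheel charger, fixed, base plate 180 (x, from -105 to +75) x 310 (y) x 20 mm; origin under the plate, axes as the robot's at yaw 0. It carries the bay at (0, -85), the wheel on a gearbox 80 x 80 mm at (0, +95) and the test button at (-68, -12) mm.
- bay_floor (a point): Centre of the bay's floor, 20 mm above the table; axes as the station's. The pack stands here, 56 mm length along x (either way round). Black end walls (34 mm wide, 8 mm thick, 70 mm high above the floor) at +x and -x, 62 mm between inner faces; at +y and -y only orange lips 5 mm high, 42 mm apart.
- wheel (a joint): Turn of the wheel in rad, growing clockwise seen from above; starts between 0.1 and 0.6; stop at 7.6. It stays where it is left.
- wheel_axis (a point): Centre of the upper face of the aluminium wheel (120 mm across, 10 mm thick), on its vertical axis, 64 mm above the table.
- knob_top (a point): Centre of the top of the wheel's red knob, 104 mm above the table: upright, 22 mm across, 36 mm high, 45 mm from the wheel's axis, free to spin on its own pin, so it can be gripped from above and led round in a circle with the gripper's direction unchanged.
- test_button (a joint): Travel of the green spring button, m: 0 up, 0.006 fully down (about 5 N).
- test_button_top (a point): Centre of the top of the green button (26 mm across, pressed straight down), on a black housing at the front of the station.
- mat: Cork mat, fixed, 240 (x) x 110 (y) x 4 mm thick; origin at the centre of its underside. The half towards the robot is free.
- spool: Black wire spool, 42 mm across, 32 mm high, standing on the far end of the mat; origin under its centre. To be left alone.
- pack_blue: Blue pack in the dock, same size as the yellow one; to be left in place.
- pack_white: White pack in the dock, same size as the yellow one; to be left in place.
- screwdriver: Screwdriver with yellow handle, 170 mm long, lying beyond the working area; to be left alone.
- glue_jar: Amber jar with white cap, 44 mm across, 55 mm high, origin under its centre; stands on the station's plate in front of the bay; to be left alone.
- gear_motor: Small yellow gear motor, about 75 x 28 x 30 mm, lying in front of the dock, origin under its gearbox; to be left alone.
Mind the look-alikes: they are no part of the job. Leave any turquoise look-alike of the pack alone.

How it is judged:
By the outcome, as a careful person would: the job done as asked, in the order asked, and still so for the second after the job is handed in, with the robot touching nothing.
It also fails if it takes over 72 s, if anything falls off the work surface, if the arm or the gripper's body presses on something with over 40 N, if the wrist force passes 120 N, or if a joint passes its speed limit or range.

## Working session

There is one attempt and no reset: what is moved stays moved. The work goes in short steps, Python scripts to look and compute and a tool call to move; the robot and the scene stay as the last step left them, time stands still between calls to the robot, and variables do not carry over. Pictures are saved under pics/ and viewed, at most 10 in all, crops included, and the job is handed in when it is done.

Besides the shell and the picture viewer there is one more tool, called after "Call:" as name(argument=value, ...) on one line, values as JSON. servo_tool: Moves the arm, as the interface text tells. Its arguments: {"type":"object","properties":{"moves":{"type":"array","items":{"type":"array","items":{"type":"array","items":{"type":"number"}}}},"grip":{"type":"number"},"force":{"type":"number"}},"required":["moves"]}

```bash
mkdir -p pics; ls; python3 - <<'E'
from plant import status,camera,camera_params
import cv2,numpy as np
s=status.observe();print(s['time'],s['tcp_pos'],np.round(s['tcp_rot'],3).tolist())
a=camera("scene");b=camera("top")
cv2.imwrite('pics/s.png',a[:,:,::-1]);cv2.imwrite('pics/t.png',b[:,:,::-1])
for n in("scene","top"):
  p=camera_params(n);print(np.round(p['camera_matrix'],1).tolist(),np.round(p['camera_from_world'],3).tolist())
E
```

```text
pics
0.0 [0.19952144 0.51173741 0.23020051] [[-0.932, 0.363, -0.001], [0.363, 0.932, -0.002], [-0.0, -0.002, -1.0]]
[[557.8, 0.0, 319.2], [0.0, 557.8, 247.7], [0.0, 0.0, 1.0]] [[-0.18, 0.983, 0.022, 0.104], [0.613, 0.13, -0.78, -0.304], [-0.77, -0.127, -0.626, 1.563], [0.0, 0.0, 0.0, 1.0]]
[[553.2, 0.0, 320.1], [0.0, 553.2, 240.4], [0.0, 0.0, 1.0]] [[-0.01, -1.0, 0.007, -0.005], [-0.98, 0.008, -0.197, 0.605], [0.196, -0.009, -0.98, 1.238], [0.0, 0.0, 0.0, 1.0]]
```

View pics/t.png

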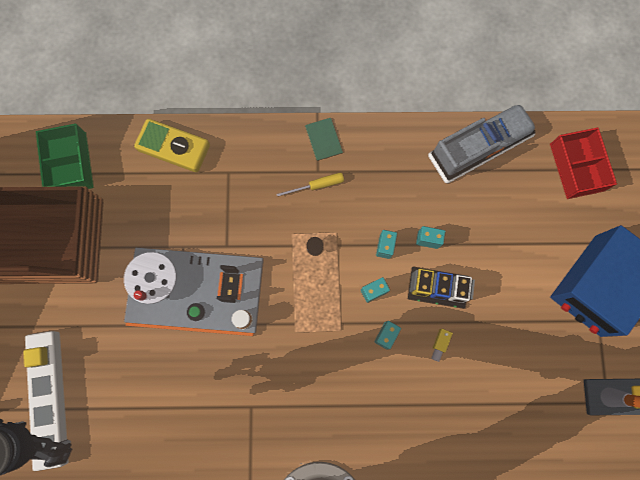

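View pics/s.png

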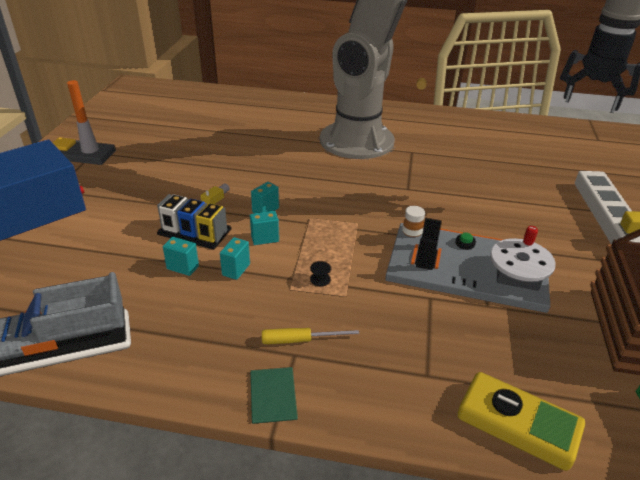

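Top view: the yellow pack is in the dock's left slot at about (425,281), the mat is at (316,282), and the spool at (315,245). On the charger, the bay is at (231,284), the button at (195,312), the wheel hub at (150,277) and the knob at (139,295). Turquoise look-alikes surround the dock.

```bash
cat > h.py <<'E'
import numpy as np,cv2
from plant import status,camera,camera_params,masks_of
def back(cam,px,z,P=None):
    P=P or camera_params(cam);K=P['camera_matrix'];T=np.array(P['camera_from_world'])
    R,t=T[:3,:3],T[:3,3];c=-R.T@t
    px=np.atleast_2d(np.array(px,float))
    d=(R.T@np.linalg.inv(K)@np.c_[px,np.ones(len(px))].T).T
    return c+d*((z-c[2])/d[:,2])[:,None]
def tri(ps):
    A=[];b=[]
    for cam,px in ps:
        P=camera_params(cam);T=np.array(P['camera_from_world']);M=np.array(P['camera_matrix'])@T[:3]
        for k in(0,1):
            r=M[k]-px[k]*M[2];A.append(r[:3]);b.append(-r[3])
    return np.linalg.lstsq(np.array(A),np.array(b),rcond=None)[0]
E
python3 - <<'E'
from h import *
np.set_printoptions(precision=4,suppress=True)
camera("top")
for n,z in(("pack",.068),("pack_blue",.068),("pack_white",.068),("mat",.004),("dock",.0),("station",.02),("wheel",.064),("knob_top",.1),("test_button",.03),("spool",.03),("glue_jar",.06),("gear_motor",.03)):
    for m in masks_of("top",n)[:2 if n!="pack" else 5]:
        q=np.argwhere(m['region'])[:,::-1].astype(np.float32)
        r=cv2.minAreaRect(q);bx=cv2.boxPoints(r)
        print(n,round(m['conf'],2),np.round(m['centre']),back("top",m['centre'],z)[0][:2], back("top",r[0],z)[0][:2], 'box',back("top",bx,z)[:,:2].round(3).tolist())
E
```

```text
pack 0.92 [388. 332.] [ 0.3905 -0.161 ] [ 0.3842 -0.1605] box [[0.368, -0.13], [0.418, -0.157], [0.4, -0.191], [0.351, -0.164]]
pack 0.88 [386. 244.] [ 0.5919 -0.1643] [ 0.5937 -0.1644] box [[0.565, -0.136], [0.632, -0.152], [0.622, -0.193], [0.556, -0.176]]
pack 0.87 [429. 238.] [ 0.6077 -0.2647] [ 0.6087 -0.2672] box [[0.59, -0.23], [0.64, -0.24], [0.628, -0.305], [0.578, -0.294]]
pack 0.86 [428. 283.] [ 0.5015 -0.2563] [ 0.5026 -0.2482] box [[0.477, -0.221], [0.537, -0.236], [0.529, -0.276], [0.468, -0.26]]
pack 0.86 [372. 288.] [ 0.4916 -0.1267] [ 0.4876 -0.1344] box [[0.491, -0.099], [0.518, -0.154], [0.484, -0.17], [0.457, -0.115]]
pack_blue 0.63 [442. 284.] [ 0.4991 -0.2903] [ 0.4938 -0.292 ] box [[0.468, -0.263], [0.53, -0.281], [0.52, -0.322], [0.458, -0.303]]
pack_white 0.83 [464. 289.] [ 0.486  -0.3386] [ 0.4847 -0.3353] box [[0.46, -0.302], [0.524, -0.326], [0.509, -0.369], [0.446, -0.345]]
dock 0.71 [433. 294.] [ 0.4824 -0.2814] [ 0.4971 -0.3024] box [[0.474, -0.216], [0.553, -0.235], [0.52, -0.389], [0.442, -0.368]]
dock 0.53 [196. 311.] [0.4459 0.2891] [0.4468 0.2904] 
[... 397 characters left out ...]
296], [0.456, 0.273], [0.433, 0.272], [0.433, 0.295]]
test_button 0.4 [327. 180.] [ 0.7604 -0.0289] [0.7488 0.0109] box [[0.742, 0.093], [0.782, -0.066], [0.756, -0.072], [0.716, 0.087]]
spool 0.79 [314. 247.] [0.5948 0.0048] [0.597  0.0021] box [[0.617, 0.021], [0.616, -0.017], [0.577, -0.017], [0.578, 0.021]]
glue_jar 0.63 [243. 319.] [0.4228 0.167 ] [0.4222 0.1698] box [[0.444, 0.193], [0.444, 0.147], [0.401, 0.147], [0.401, 0.192]]
gear_motor 0.9 [438. 344.] [ 0.3641 -0.2816] [ 0.3605 -0.2875] box [[0.333, -0.26], [0.399, -0.289], [0.389, -0.315], [0.323, -0.286]]
gear_motor 0.41 [136. 294.] [0.4849 0.4239] [0.483 0.416] box [[0.48, 0.433], [0.499, 0.425], [0.486, 0.399], [0.467, 0.407]]
```

```bash
cat > plan.py <<'E'
# plan.py x y z yaw(of tool y, deg) n [x y z yaw n ...]: rows in tool axes from the present pose
import sys,numpy as np
from plant import status
s=status.observe();p=np.array(s['tcp_pos']);R=np.array(s['tcp_rot'])
yaw=np.degrees(np.arctan2(R[1,1],R[0,1]))
print('t',round(s['time'],2),'tcp',p.round(4).tolist(),'yaw',round(yaw,2),'F',np.round(s['contact_force'],1),'w',round(s['gripper_width'],3),'grip',round(s['grip_force'],1))
a=[float(v) for v in sys.argv[1:]]
rows=[]
for k in range(0,len(a),5):
    x,y,z,w,n=a[k:k+5];n=int(n);g=np.array([x,y,z])
    tw=-((w-yaw+180)%360-180)
    for i in range(n):
        c=np.radians(yaw);Y=np.array([np.cos(c),np.sin(c),0]);Z=np.array([0,0,-1.]);X=np.cross(Y,Z)
        d=(g-p)/(n-i)*1000
        r=np.round([X@d,Y@d,Z@d,tw/n],1)
        p=p+(X*r[0]+Y*r[1]+Z*r[2])/1000;yaw-=r[3];rows.append(r.tolist())
for i in range(0,len(rows),8):print(rows[i:i+8])
E
python3 plan.py .46 .14 .24 28 8 .50 -.25 .21 -13 8
```

```text
t 0.75 tcp [0.1998, 0.5124, 0.2313] yaw 68.7 F [-0.   0.1  1. ] w 1.004 grip 0.0
[[-47.2, -31.6, -1.1, 5.1], [-49.8, -27.2, -1.1, 5.1], [-52.1, -22.7, -1.1, 5.1], [-53.9, -18.0, -1.1, 5.1], [-55.2, -13.1, -1.1, 5.1], [-56.2, -8.2, -1.1, 5.1], [-56.7, -3.1, -1.0, 5.1], [-56.8, 2.0, -1.1, 5.1]]
[[-45.4, -18.4, 3.8, 5.1], [-46.9, -14.3, 3.7, 5.1], [-48.0, -10.1, 3.8, 5.1], [-48.7, -5.8, 3.7, 5.1], [-49.0, -1.4, 3.8, 5.1], [-48.9, 3.0, 3.7, 5.1], [-48.4, 7.3, 3.8, 5.1], [-47.6, 11.5, 3.7, 5.1]]
```

Call:
servo_tool(moves=[[[-47, -32, -1, 5.1], [-50, -27, -1, 5.1], [-52, -23, -1, 5.1], [-54, -18, -1, 5.1], [-55, -13, -1, 5.1], [-56, -8, -1, 5.1], [-57, -3, -1, 5.1], [-57, 2, -1, 5.1]]], grip=-1)

```text
time: 1.75
tcp_pos: [0.4611, 0.1383, 0.2397]
tcp_rot: [[-0.466, 0.885, 0.001], [0.885, 0.466, 0.001], [0.0, 0.001, -1.0]]
contact_force: [0.3, 1.5, -0.7]
gripper_width: 0.999
grip_force: 0.0
```

Call:
servo_tool(moves=[[[-45, -18, 4, 5.1], [-47, -14, 4, 5.1], [-48, -10, 4, 5.1], [-49, -6, 4, 5.1], [-49, -1, 4, 5.1], [-49, 3, 4, 5.1], [-48, 7, 4, 5.1], [-48, 11, 4, 5.1]]])

```text
time: 2.75
tcp_pos: [0.5005, -0.2511, 0.2073]
tcp_rot: [[0.225, 0.974, 0.001], [0.974, -0.225, 0.0], [0.0, 0.001, -1.0]]
contact_force: [0.4, -0.0, -0.3]
gripper_width: 1.004
grip_force: 0.0
```

```bash
python3 - <<'E'
from h import *
np.set_printoptions(precision=4,suppress=True)
s=status.observe();P=camera_params("wrist");a=camera("wrist")
print(s['time'],s['tcp_pos'],s['tcp_rot'],np.abs(s['dq']).max())
cv2.imwrite('pics/w1.png',a[:,:,::-1])
import pickle;pickle.dump(P,open('w1.pkl','wb'))
for n in("pack","pack_blue","pack_white"):
  for m in masks_of("wrist",n)[:3]:print(n,round(m['conf'],2),m['centre'],back("wrist",m['centre'],.068,P)[0])
E
```

```text
2.75 [ 0.5005 -0.2511  0.2073] [[ 0.225   0.9743  0.0008]
 [ 0.9743 -0.225   0.0003]
 [ 0.0005  0.0007 -1.    ]] 41.56549405249743
pack 0.8 [461.7, 205.0] [ 0.6047 -0.2625  0.068 ]
pack 0.76 [426.0, 68.3] [ 0.5933 -0.168   0.068 ]
pack 0.73 [132.4, 131.8] [ 0.3959 -0.1628  0.068 ]
pack_blue 0.86 [321.0, 275.2] [ 0.4962 -0.2921  0.068 ]
pack_white 0.55 [323.4, 325.1] [ 0.4889 -0.333   0.068 ]
```

View pics/w1.png

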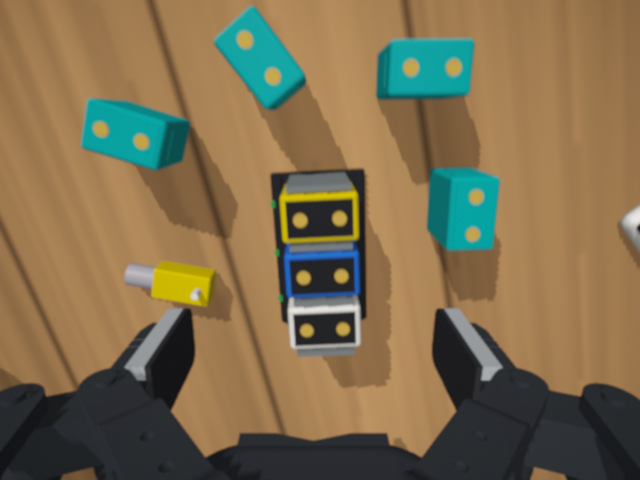

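The wrist view shows the dock upright in the frame. The yellow pack's dots are at (300,220) and (340,218), blue's at (304,278) and (341,276), and white's at (307,330) and (343,328). The turquoise blocks stand clear of the fingers.

```bash
python3 - <<'E'
from h import *
import pickle;P=pickle.load(open('w1.pkl','rb'))
np.set_printoptions(precision=4,suppress=True)
a=cv2.imread('pics/w1.png');h=cv2.cvtColor(a,cv2.COLOR_BGR2HSV)
m=cv2.inRange(h,(22,150,120),(34,255,255));m[:, :270]=0;m[:,370:]=0;m[:180]=0;m[250:]=0
r=cv2.minAreaRect(np.argwhere(m)[:,::-1].astype(np.float32));print(r);print(back("w",cv2.boxPoints(r),.068,P))
q=back("w",[[300,220],[340,218],[304,278],[341,276],[307,330],[343,328]],.068,P)[:,:2];print(q)
c=(q[::2]+q[1::2])/2;print(c)
d=c[0]-c[2];print('yaw by row',np.degrees(np.arctan2(d[1],d[0]))-90,'by dots',[np.degrees(np.arctan2(*(q[2*i+1]-q[2*i])[::-1])) for i in range(3)])
E
python3 plan.py
```

```text
((318.59039306640625, 214.14572143554688), (55.3028450012207, 78.87381744384766), 89.157470703125)
[[ 0.4821 -0.2211  0.068 ]
 [ 0.5358 -0.2327  0.068 ]
 [ 0.5285 -0.2724  0.068 ]
 [ 0.4726 -0.2603  0.068 ]]
[[ 0.4909 -0.2474]
 [ 0.5191 -0.2524]
 [ 0.4834 -0.2914]
 [ 0.5106 -0.2961]
 [ 0.4756 -0.3343]
 [ 0.5032 -0.3389]]
[[ 0.505  -0.2499]
 [ 0.497  -0.2938]
 [ 0.4894 -0.3366]]
yaw by row -10.216834417559085 by dots [np.float64(-10.087396607821614), np.float64(-9.715269783869497), np.float64(-9.489013129087603)]
t 2.95 tcp [0.4996, -0.251, 0.2071] yaw -13.03 F [ 0.8  0.5 -0.1] w 1.003 grip 0.0
```

```bash
python3 plan.py .505 -.25 .09 -10.1 3 .505 -.25 .028 -10.1 4
```

```text
t 2.95 tcp [0.4996, -0.251, 0.2071] yaw -13.03 F [ 0.8  0.5 -0.1] w 1.003 grip 0.0
[[0.7, 1.7, 39.0, -1.0], [0.7, 1.7, 39.0, -1.0], [0.7, 1.7, 39.1, -1.0], [-0.0, -0.0, 15.5, 0.0], [-0.0, -0.0, 15.5, 0.0], [-0.0, -0.0, 15.5, 0.0], [-0.0, -0.0, 15.5, 0.0]]
```

Call:
servo_tool(moves=[[[0.7, 1.7, 39, -1], [0.7, 1.7, 39, -1], [0.7, 1.7, 39, -1], [0, 0, 16, 0], [0, 0, 16, 0], [0, 0, 15, 0], [0, 0, 15, 0], [0, 0, 0, 0]]])

```text
time: 3.95
tcp_pos: [0.5047, -0.2485, 0.0272]
tcp_rot: [[0.172, 0.985, -0.002], [0.985, -0.172, 0.001], [0.001, -0.002, -1.0]]
contact_force: [0.2, -0.2, -0.4]
gripper_width: 1.001
grip_force: 0.0
```

Call:
servo_tool(moves=[[[0, 0, 0, 0], [0, 0, 0, 0], [0, 0, 0, 0], [0, 0, 0, 0], [0, 0, 0, 0], [0, 0, 0, 0], [0, 0, 0, 0], [0, 0, 0, 0]]], grip=1, force=40)

```text
time: 4.95
tcp_pos: [0.5061, -0.2495, 0.0291]
tcp_rot: [[0.172, 0.985, 0.001], [0.985, -0.172, -0.001], [-0.0, 0.002, -1.0]]
contact_force: [-0.7, -0.9, 5.3]
gripper_width: 0.648
grip_force: 44.7
```

```bash
python3 - <<'E'
from h import *
np.set_printoptions(precision=4,suppress=True)
print(back("top",[[292,233],[338,233],[341,331],[295,332]],.004)[:,:2])
print('plate',back("top",[[135,249],[263,255],[125,325],[254,333]],.02)[:,:2])
print('bay walls',back("top",[[232,268],[231,288]],.09)[:,:2])
E
python3 plan.py .506 -.2495 .135 -10.1 4 .45 0.0 .135 -10.1 6 .45 0.0 .06 0 3 .45 0 .027 0 3
```

```text
[[ 0.6349  0.0583]
 [ 0.6339 -0.0546]
 [ 0.3962 -0.0579]
 [ 0.3949  0.0512]]
plate [[0.5951 0.4354]
 [0.5779 0.1274]
 [0.4142 0.4486]
 [0.3929 0.1464]]
bay walls [[0.5364 0.1905]
 [0.491  0.1918]]
t 4.95 tcp [0.5061, -0.2495, 0.0291] yaw -9.9 F [-0.7 -0.9  5.3] w 0.648 grip 44.7
[[0.0, -0.0, -26.5, 0.0], [0.0, -0.0, -26.5, 0.0], [0.0, -0.0, -26.4, 0.0], [0.0, -0.1, -26.5, 0.0], [39.4, -16.3, 0.0, 0.0], [39.4, -16.4, 0.0, 0.0], [39.3, -16.3, 0.0, 0.0], [39.4, -16.4, 0.0, 0.0]]
[[39.3, -16.3, 0.0, 0.0], [39.4, -16.4, 0.0, 0.0], [-0.0, 0.0, 25.0, -3.3], [-0.0, 0.0, 25.0, -3.3], [-0.0, 0.0, 25.0, -3.3], [-0.0, 0.0, 11.0, -0.0], [-0.0, 0.0, 11.0, -0.0], [-0.0, 0.0, 11.0, -0.0]]
```

Call:
servo_tool(moves=[[[0, 0, -26, 0], [0, 0, -27, 0], [0, 0, -26, 0], [0, 0, -27, 0], [39, -16, 0, 0], [40, -17, 0, 0], [39, -16, 0, 0], [40, -17, 0, 0]]])

```text
time: 5.95
tcp_pos: [0.4661, -0.0802, 0.1332]
tcp_rot: [[0.172, 0.985, -0.002], [0.985, -0.172, 0.001], [0.0, -0.002, -1.0]]
contact_force: [1.1, -0.1, -1.8]
gripper_width: 0.652
grip_force: 44.2
```

Call:
servo_tool(moves=[[[39, -16, 0, 0], [39, -16, 0, 0], [0, 0, 25, -2], [0, 0, 25, -2], [0, 0, 25, -2.2], [0, 0, 15, 0], [0, 0, 11, 0], [0, 0, 0, 0]]])

```text
time: 6.95
tcp_pos: [0.4489, 0.0003, 0.0327]
tcp_rot: [[0.065, 0.998, -0.002], [0.998, -0.065, -0.0], [-0.0, -0.002, -1.0]]
contact_force: [-0.3, -0.8, -3.0]
gripper_width: 0.654
grip_force: 44.1
```

```bash
python3 plan.py
```

```text
t 6.95 tcp [0.4489, 0.0003, 0.0327] yaw -3.73 F [-0.3 -0.8 -3. ] w 0.654 grip 44.1
```

Call:
servo_tool(moves=[[[0, 0, 3, 0], [0, 0, 2, 0], [0, 0, 1, 0], [0, 0, 1, 0], [0, 0, 0.5, 0], [0, 0, 0.5, 0], [0, 0, 0, 0], [0, 0, 0, 0]]])

```text
time: 7.95
tcp_pos: [0.4495, 0.0003, 0.0253]
tcp_rot: [[0.065, 0.998, 0.0], [0.998, -0.065, 0.0], [0.0, 0.0, -1.0]]
contact_force: [0.2, 0.7, -3.2]
gripper_width: 0.652
grip_force: 44.1
```

Call:
servo_tool(moves=[[[0, 0, 0.5, 0], [0, 0, 0.5, 0], [0, 0, 0.5, 0], [0, 0, 0.5, 0], [0, 0, 0, 0], [0, 0, 0, 0], [0, 0, 0, 0], [0, 0, 0, 0]]])

```text
time: 8.95
tcp_pos: [0.4496, 0.0003, 0.025]
tcp_rot: [[0.065, 0.998, -0.0], [0.998, -0.065, 0.002], [0.002, -0.0, -1.0]]
contact_force: [-5.8, 0.8, 15.7]
gripper_width: 0.65
grip_force: 46.3
```

Call:
servo_tool(moves=[[[0, 0, -1, 0], [0, 0, 0, 0], [0, 0, 0, 0], [0, 0, 0, 0], [0, 0, -20, 0], [0, 0, -30, 0], [0, 0, -30, 0], [0, 0, 0, -10]]], grip=-1)

```text
time: 9.95
tcp_pos: [0.4517, 0.0003, 0.1065]
tcp_rot: [[-0.115, 0.993, 0.005], [0.993, 0.115, 0.001], [0.0, 0.005, -1.0]]
contact_force: [-0.5, -0.2, -0.2]
gripper_width: 0.999
grip_force: 0.0
```

Call:
servo_tool(moves=[[[0, 0, -10, -10], [0, 0, -10, -10], [0, 0, -10, -10], [0, 0, -10, -10], [0, 0, 0, -10], [0, 0, 0, -10], [0, 0, 0, -10], [0, 0, 0, -10]]])

```text
time: 10.95
tcp_pos: [0.4493, 0.0003, 0.1441]
tcp_rot: [[-0.998, 0.059, -0.0], [0.059, 0.998, -0.0], [0.0, -0.0, -1.0]]
contact_force: [0.3, 0.3, 0.6]
gripper_width: 1.0
grip_force: 0.0
```

```bash
python3 - <<'E'
from h import *
np.set_printoptions(precision=4,suppress=True)
P=camera_params("wrist");a=camera("wrist");cv2.imwrite('pics/w2.png',a[:,:,::-1])
import pickle;pickle.dump(P,open('w2.pkl','wb'))
s=status.observe();print(s['qpos'],np.abs(s['dq']).max())
E
python3 plan.py
```

```text
[-23.5973  10.6701  24.4737 109.8782  -5.0548  60.5092  89.8202] 15.537166534315343
t 11.0 tcp [0.4493, 0.0003, 0.1441] yaw 86.82 F [ 0.4 -0.2 -0.2] w 1.001 grip 0.0
```

View pics/w2.png

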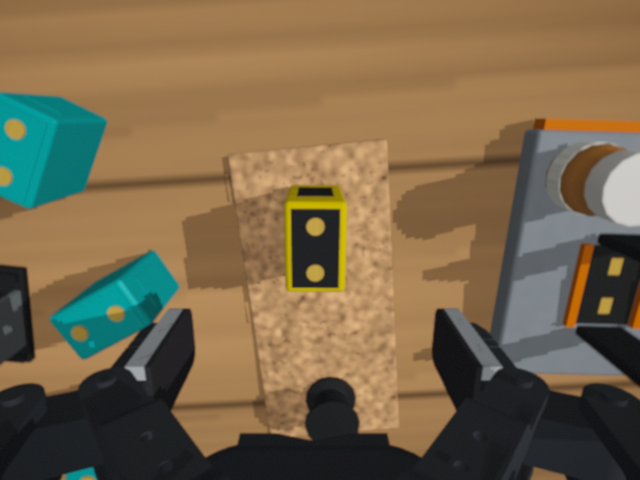

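The pack stands upright on the mat, with its dots at (315,227) and (315,272), aligned with the tool. The bay's contacts show at (611,287), out to the right.

```bash
python3 - <<'E'
from h import *
import pickle;P=pickle.load(open('w2.pkl','rb'))
print(back("w",[[315,227],[315,272],[316,249]],.064,P).round(4)); print(back("w",[[614,267],[606,305]],.02,P).round(4))
E
python3 plan.py .4495 .0003 .065 86.3 4 .4495 .0003 .032 86.3 3
```

```text
[[4.356e-01 2.000e-03 6.400e-02]
 [4.628e-01 4.000e-04 6.400e-02]
 [4.487e-01 1.800e-03 6.400e-02]]
[[0.4889 0.2083 0.02  ]
 [0.5181 0.2071 0.02  ]]
t 11.0 tcp [0.4493, 0.0003, 0.1441] yaw 86.82 F [ 0.4 -0.2 -0.2] w 1.001 grip 0.0
[[-0.0, 0.0, 19.8, 0.1], [-0.1, 0.0, 19.8, 0.1], [-0.0, 0.0, 19.8, 0.1], [-0.1, 0.0, 19.7, 0.1], [0.0, 0.0, 11.0, 0.0], [0.0, 0.0, 11.0, 0.0], [0.0, 0.0, 11.0, 0.0]]
```

Call:
servo_tool(moves=[[[0, 1, 20, 0], [0, 0, 20, 0], [0, 0, 20, 0], [0, 0, 20, 0], [0, 0, 14, 0], [0, 0, 12, 0], [0, 0, 9, 0], [0, 0, 0, 0]]])

```text
time: 12.0
tcp_pos: [0.4492, 0.0013, 0.0288]
tcp_rot: [[-0.998, 0.065, -0.001], [0.065, 0.998, -0.0], [0.001, -0.0, -1.0]]
contact_force: [-0.1, 0.1, 0.3]
gripper_width: 1.0
grip_force: 0.0
```

Call:
servo_tool(moves=[[[0, 0, 0, 0], [0, 0, 0, 0], [0, 0, 0, 0], [0, 0, 0, 0], [0, 0, 0, 0], [0, 0, 0, 0], [0, 0, 0, 0], [0, 0, 0, 0]]], grip=1, force=40)

```text
time: 13.0
tcp_pos: [0.4501, 0.0013, 0.0298]
tcp_rot: [[-0.998, 0.065, 0.001], [0.065, 0.998, 0.0], [-0.001, 0.0, -1.0]]
contact_force: [-0.4, -0.0, 5.5]
gripper_width: 0.416
grip_force: 41.2
```

```bash
python3 plan.py .4495 .0003 .15 86.3 3 .44 .205 .16 86.3 5
```

```text
t 13.0 tcp [0.4501, 0.0013, 0.0298] yaw 86.3 F [-0.4 -0.   5.5] w 0.416 grip 41.2
[[0.2, -0.3, -40.1, -0.0], [0.2, -0.4, -40.1, -0.0], [0.2, -0.3, -40.0, -0.0], [4.5, 40.7, -2.0, -0.0], [4.5, 40.7, -2.0, -0.0], [4.6, 40.7, -2.0, -0.0], [4.5, 40.8, -2.0, -0.0], [4.6, 40.7, -2.0, -0.0]]
```

```bash
python3 plan.py .4495 .0003 .17 86.3 3 .545 .205 .19 86.3 5
```

```text
t 13.0 tcp [0.4501, 0.0013, 0.0298] yaw 86.3 F [-0.4 -0.   5.5] w 0.416 grip 41.2
[[0.2, -0.3, -46.7, -0.0], [0.2, -0.4, -46.8, -0.0], [0.2, -0.3, -46.7, -0.0], [-16.4, 42.1, -4.0, -0.0], [-16.4, 42.1, -4.0, -0.0], [-16.4, 42.1, -4.0, -0.0], [-16.4, 42.1, -4.0, -0.0], [-16.5, 42.0, -4.0, -0.0]]
```

Call:
servo_tool(moves=[[[0, 0, -47, 0], [0, 0, -47, 0], [0, 0, -46, 0], [-16, 42, -4, 0], [-16, 42, -4, 0], [-17, 42, -4, 0], [-16, 42, -4, 0], [-17, 42, -4, 0]]])

```text
time: 14.0
tcp_pos: [0.5442, 0.2067, 0.1877]
tcp_rot: [[-0.998, 0.064, -0.003], [0.064, 0.998, -0.001], [0.003, -0.001, -1.0]]
contact_force: [0.9, -1.2, -2.8]
gripper_width: 0.414
grip_force: 41.6
```

Call:
servo_tool(moves=[[[0, 0, 0, 0], [0, 0, 0, 0], [0, 0, 0, 0], [0, 0, 0, 0], [0, 0, 0, 0], [0, 0, 0, 0], [0, 0, 0, 0], [0, 0, 0, 0]]])

```text
time: 15.0
tcp_pos: [0.5449, 0.2057, 0.1893]
tcp_rot: [[-0.998, 0.064, 0.0], [0.064, 0.998, 0.0], [-0.0, 0.0, -1.0]]
contact_force: [0.1, -0.6, -2.6]
gripper_width: 0.414
grip_force: 41.7
```

```bash
python3 - <<'E'
from h import *
P=camera_params("wrist");a=camera("wrist");cv2.imwrite('pics/w3.png',a[:,:,::-1])
import pickle;pickle.dump(P,open('w3.pkl','wb'))
s=status.observe();print(np.abs(s['dq']).max())
for n in("wheel","knob_top","test_button"):
  for m in masks_of("wrist",n)[:2]:
    z={"wheel":.064,"knob_top":.1,"test_button":.04}[n];print(n,m['conf'],m['centre'],back("w",m['centre'],z,P))
E
python3 plan.py
```

```text
0.07962326047531038
wheel 0.63 [570.3, 169.9] [[0.51582273 0.37584834 0.064     ]]
wheel 0.27 [443.9, 128.6] [[0.48427293 0.29265193 0.064     ]]
knob_top 0.75 [623.0, 106.4] [[0.47698214 0.37801274 0.1       ]]
test_button 0.6 [422.6, 63.6] [[0.44284496 0.28476152 0.04      ]]
t 15.2 tcp [0.545, 0.2057, 0.1893] yaw 86.31 F [-0.9 -0.7 -2.7] w 0.419 grip 41.7
```

View pics/w3.png

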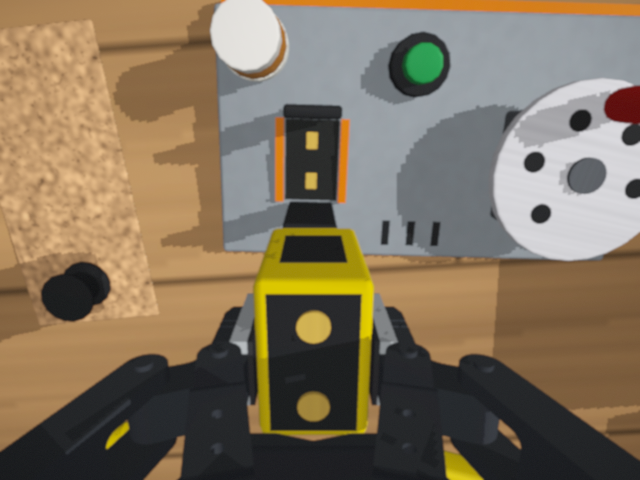

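The bay shows with its contacts at (311,141) and (311,181), and its orange lips' inner edges near columns 285 and 339. The button is at (425,62) and the wheel hub at (587,175). The held pack's dots are at (313,327) and (313,405).

```bash
python3 - <<'E'
from h import *
import pickle;P=pickle.load(open('w3.pkl','rb'))
np.set_printoptions(precision=4,suppress=True)
f=lambda px,z:back("w",px,z,P)[:,:2]
a=cv2.imread('pics/w3.png');h=cv2.cvtColor(a,cv2.COLOR_BGR2HSV)
m=cv2.inRange(h,(5,150,150),(20,255,255));m[:110]=0;m[210:]=0;m[:,:265]=0;m[:,360:]=0
n,l,st,c=cv2.connectedComponentsWithStats(m);print(st[1:][st[1:,4]>50])
print('lips mean',f([[281,160],[345,160]],.025))
print('contacts',f([[311,141],[311,181]],.02), f([[311,161]],.021))
q=f([[218,5],[224,250]],.02);print('side yaw',np.degrees(np.arctan2(*(q[0]-q[1])[::-1]))-180,q)
q=f([[224,250],[500,257]],.02);print('back yaw',np.degrees(np.arctan2(*(q[1]-q[0])[::-1]))-90,q)
print('pack',f([[313,327],[313,405]],.2235));print('hub',f([[587,175]],.066),'button',f([[425,62]],.045))
print('wall near top',f([[285,104],[341,106]],.09))
w=f([[587,175]],.066)[0];b=f([[311,161]],.021)[0];print(np.linalg.norm(w-b),np.degrees(np.arctan2(*(w-b)[::-1]))-90)
E
```

```text
[[276 118   8  83 617]
 [338 120  11  83 623]]
lips mean [[0.5012 0.1843]
 [0.5042 0.2319]]
contacts [[0.4892 0.2075]
 [0.519  0.2055]] [[0.5038 0.2065]]
side yaw -6.026369246387787 [[0.3949 0.1502]
 [0.5702 0.1317]]
back yaw -5.238252159168482 [[0.5702 0.1317]
 [0.5907 0.3545]]
pack [[0.5306 0.2064]
 [0.5582 0.2046]]
hub [[0.5195 0.3859]] button [[0.4424 0.285 ]]
wall near top [[0.4636 0.1948]
 [0.4667 0.2263]]
0.1800375281648668 -5.017881130628709
```

```bash
python3 plan.py .504 .2068 .128 85.4 4 .504 .2068 .075 85.4 8 .504 .2068 .05 85.4 4
```

```text
t 15.2 tcp [0.545, 0.2057, 0.1893] yaw 86.31 F [-0.9 -0.7 -2.7] w 0.419 grip 41.7
[[10.2, -0.4, 15.3, 0.2], [10.2, -0.4, 15.3, 0.2], [10.3, -0.4, 15.3, 0.2], [10.2, -0.5, 15.4, 0.2], [0.0, -0.0, 6.6, 0.0], [0.0, -0.0, 6.6, 0.0], [0.0, -0.0, 6.6, 0.0], [0.0, -0.0, 6.6, 0.0]]
[[0.0, -0.0, 6.6, 0.0], [0.0, -0.0, 6.7, 0.0], [0.0, -0.0, 6.6, 0.0], [0.0, -0.0, 6.7, 0.0], [0.0, -0.0, 6.2, 0.0], [0.0, -0.0, 6.3, 0.0], [0.0, -0.0, 6.2, 0.0], [0.0, -0.0, 6.3, 0.0]]
```

Call:
servo_tool(moves=[[[10.2, -0.4, 15, 0.2], [10.2, -0.4, 15, 0.2], [10.3, -0.4, 15, 0.2], [10.2, -0.5, 15, 0.3], [0, 0, 0, 0], [0, 0, 0, 0], [0, 0, 0, 0], [0, 0, 0, 0]]])

```text
time: 16.2
tcp_pos: [0.5048, 0.2068, 0.1299]
tcp_rot: [[-0.997, 0.08, 0.001], [0.08, 0.997, 0.0], [-0.001, 0.001, -1.0]]
contact_force: [-1.2, -1.1, -3.4]
gripper_width: 0.414
grip_force: 41.5
```

```bash
python3 plan.py .504 .2068 .075 85.4 8
```

```text
t 16.2 tcp [0.5048, 0.2068, 0.1299] yaw 85.38 F [-1.2 -1.1 -3.4] w 0.414 grip 41.5
[[0.1, -0.0, 6.9, -0.0], [0.1, -0.0, 6.9, -0.0], [0.1, -0.0, 6.9, -0.0], [0.1, -0.0, 6.8, -0.0], [0.1, -0.0, 6.9, -0.0], [0.1, -0.0, 6.8, -0.0], [0.1, -0.0, 6.9, -0.0], [0.1, -0.1, 6.8, -0.0]]
```

Call:
servo_tool(moves=[[[0.5, 0, 5, 0], [0.5, 0, 5, 0], [0, 0, 5, 0], [0, 0, 5, 0], [0, 0, 5, 0], [0, 0, 5, 0], [0, 0, 5, 0], [0, 0, 0, 0]]])

```text
time: 17.2
tcp_pos: [0.5026, 0.2067, 0.0938]
tcp_rot: [[-0.997, 0.08, -0.001], [0.08, 0.997, -0.001], [0.001, -0.001, -1.0]]
contact_force: [1.1, -0.2, -2.7]
gripper_width: 0.412
grip_force: 41.5
```

Call:
servo_tool(moves=[[[0, 0, 6, 0], [0, 0, 6, 0], [0, 0, 6, 0], [0, 0, 6, 0], [0, 0, 6, 0], [0, 0, 5, 0], [0, 0, 3, 0], [0, 0, 0, 0]]])

```text
time: 18.2
tcp_pos: [0.5029, 0.2068, 0.0561]
tcp_rot: [[-0.997, 0.08, -0.0], [0.08, 0.997, -0.0], [0.0, -0.0, -1.0]]
contact_force: [0.2, -1.0, -3.6]
gripper_width: 0.415
grip_force: 41.5
```

Call:
servo_tool(moves=[[[0, 0, 2, 0], [0, 0, 2, 0], [0, 0, 1.5, 0], [0, 0, 1.5, 0], [0, 0, 1, 0], [0, 0, 1, 0], [0, 0, 0.5, 0], [0, 0, 0, 0]]])

```text
time: 19.2
tcp_pos: [0.503, 0.2068, 0.0468]
tcp_rot: [[-0.997, 0.08, -0.0], [0.08, 0.997, 0.0], [0.0, 0.0, -1.0]]
contact_force: [-0.2, -0.3, -3.2]
gripper_width: 0.414
grip_force: 41.5
```

Call:
servo_tool(moves=[[[0, 0, 0.5, 0], [0, 0, 0.5, 0], [0, 0, 0.3, 0], [0, 0, 0.3, 0], [0, 0, 0, 0], [0, 0, 0, 0], [0, 0, 0, 0], [0, 0, 0, 0]]])

```text
time: 20.2
tcp_pos: [0.5031, 0.2068, 0.0458]
tcp_rot: [[-0.997, 0.08, 0.0], [0.08, 0.997, 0.0], [-0.0, 0.0, -1.0]]
contact_force: [-2.8, -1.0, 5.2]
gripper_width: 0.417
grip_force: 42.5
```

Call:
servo_tool(moves=[[[0, 0, -0.5, 0], [0, 0, 0, 0], [0, 0, 0, 0], [0, 0, 0, 0], [0, 0, -20, 0], [0, 0, -35, 0], [0, 0, -40, 0], [0, 0, -40, 0]]], grip=-1)

```text
time: 21.2
tcp_pos: [0.5029, 0.2068, 0.1818]
tcp_rot: [[-0.997, 0.08, -0.0], [0.08, 0.997, -0.0], [0.0, -0.0, -1.0]]
contact_force: [0.7, 1.5, -0.4]
gripper_width: 1.0
grip_force: 0.0
```

```bash
python3 plan.py .52 .35 .21 85.4 4; python3 - <<'E'
from h import *
for z in(0,.1,.2,.3):print(z,back("top",[[103,190],[100,280],[78,190],[75,275]],z)[:,:2].round(3).tolist())
E
```

```text
t 21.2 tcp [0.5029, 0.2068, 0.1818] yaw 85.4 F [ 0.7  1.5 -0.4] w 1.0 grip 0.0
[[-1.4, 36.0, -7.0, -0.0], [-1.4, 36.1, -7.1, -0.0], [-1.4, 36.0, -7.0, -0.0], [-1.3, 36.1, -7.1, -0.0]]
0 [[0.749, 0.53], [0.523, 0.522], [0.75, 0.592], [0.536, 0.583]]
0.1 [[0.719, 0.49], [0.51, 0.483], [0.72, 0.548], [0.522, 0.54]]
0.2 [[0.689, 0.451], [0.497, 0.444], [0.69, 0.504], [0.508, 0.496]]
0.3 [[0.659, 0.411], [0.484, 0.405], [0.66, 0.459], [0.494, 0.452]]
```

Call:
servo_tool(moves=[[[-1, 36, -7, 0], [-2, 36, -7, 0], [-1, 36, -7, 0], [-1, 36, -7, 0], [0, 0, 0, 0], [0, 0, 0, 0], [0, 0, 0, 0], [0, 0, 0, 0]]])

```text
time: 22.2
tcp_pos: [0.5199, 0.3487, 0.2088]
tcp_rot: [[-0.997, 0.082, 0.0], [0.082, 0.997, -0.0], [-0.0, -0.0, -1.0]]
contact_force: [-0.1, -0.2, -0.3]
gripper_width: 0.999
grip_force: 0.0
```

```bash
python3 - <<'E'
from h import *
P=camera_params("wrist");a=camera("wrist");cv2.imwrite('pics/w4.png',a[:,:,::-1])
import pickle;pickle.dump(P,open('w4.pkl','wb'))
s=status.observe();print(np.abs(s['dq']).max(),s['qpos'].round(1))
E
python3 plan.py
```

```text
0.32870618514007466 [-46.2  28.   16.8  76.2  -8.   77.   55.8]
t 22.25 tcp [0.5198, 0.349, 0.2088] yaw 85.32 F [-0.1 -0.1  0.4] w 1.002 grip 0.0
```

View pics/w4.png

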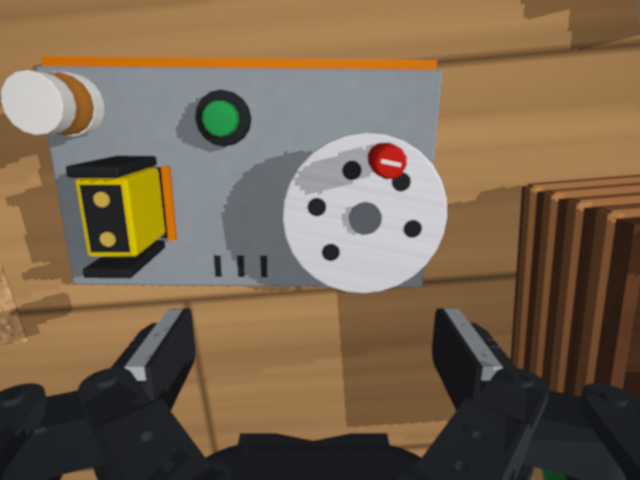

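The pack is seated in the bay. The knob top is at (389,160), the hub at (365,217) and the button at (220,118). The crate starts at column 515, clear of the wheel.

```bash
python3 - <<'E'
from h import *
import pickle;P=pickle.load(open('w4.pkl','rb'))
np.set_printoptions(precision=4,suppress=True)
f=lambda px,z:back("w",px,z,P)[0][:2]
a=cv2.imread('pics/w4.png');h=cv2.cvtColor(a,cv2.COLOR_BGR2HSV)
m=cv2.inRange(h,(0,150,120),(6,255,255));m[:130]=0;m[190:]=0;m[:,:340]=0;m[:,430:]=0
print(cv2.boundingRect(m))
k=f([389,160],.104);w=f([365,217],.066);print('knob',k,'hub',w,np.linalg.norm(k-w),np.degrees(np.arctan2(*(k-w)[::-1])))
g=cv2.inRange(h,(50,120,60),(75,255,255));g[160:]=0;x=cv2.boundingRect(g);print(x)
for z in(.03,.04,.05):print('button',z,f([x[0]+x[2]/2,x[1]+x[3]/2],z))
b=np.array([.5035,.2068])
for yw in(-4,-5):
  c,s=np.cos(np.radians(yw)),np.sin(np.radians(yw));R=np.array([[c,-s],[s,c]]);o=b-R@[0,-.085];print(yw,'wheel',o+R@[0,.095],'button',o+R@[-.068,-.012])
print(f([515,190],.14),f([510,400],0.1))
E
```

```text
(375, 144, 31, 34)
knob [0.4751 0.3978] hub [0.5189 0.386 ] 0.04536521465181768 164.94650641016494
(202, 100, 38, 37)
button 0.03 [0.4425 0.2848]
button 0.04 [0.4426 0.287 ]
button 0.05 [0.4427 0.2891]
-4 wheel [0.5161 0.3864] button [0.4408 0.2844]
-5 wheel [0.5192 0.3861] button [0.4421 0.2854]
[0.4917 0.4568] [0.6568 0.4819]
```

```bash
python3 plan.py .475 .3978 .14 85.4 4 .475 .3978 .077 85.4 4
```

```text
t 22.25 tcp [0.5198, 0.349, 0.2088] yaw 85.32 F [-0.1 -0.1  0.4] w 1.002 grip 0.0
[[12.2, 11.2, 17.2, -0.0], [12.1, 11.3, 17.2, -0.0], [12.2, 11.2, 17.2, -0.0], [12.1, 11.3, 17.2, -0.0], [0.0, -0.0, 15.8, -0.0], [0.0, -0.0, 15.7, -0.0], [0.0, -0.0, 15.8, -0.0], [0.0, -0.0, 15.7, -0.0]]
```

Call:
servo_tool(moves=[[[12.2, 11.2, 17, 0], [12.1, 11.3, 17, 0], [12.2, 11.2, 17, 0], [12.1, 11.3, 17, 0], [0, 0, 17, 0], [0, 0, 17, 0], [0, 0, 16, 0], [0, 0, 14, 0]]])

```text
time: 23.25
tcp_pos: [0.4753, 0.3979, 0.0756]
tcp_rot: [[-0.997, 0.081, 0.0], [0.081, 0.997, -0.001], [-0.0, -0.001, -1.0]]
contact_force: [-0.3, 0.1, -0.2]
gripper_width: 1.002
grip_force: 0.0
```

Call:
servo_tool(moves=[[[0, 0, 0, 0], [0, 0, 0, 0], [0, 0, 0, 0], [0, 0, 0, 0], [0, 0, 0, 0], [0, 0, 0, 0], [0, 0, 0, 0], [0, 0, 0, 0]]], grip=1, force=40)

```text
time: 24.25
tcp_pos: [0.4752, 0.3991, 0.0776]
tcp_rot: [[-0.997, 0.08, 0.001], [0.08, 0.997, 0.001], [-0.001, 0.001, -1.0]]
contact_force: [-0.6, -0.2, 5.5]
gripper_width: 0.24
grip_force: 39.6
```

```bash
cat > circ.py <<'E'
# circ.py steps(deg) n: rows leading the TCP clockwise round the wheel
import sys,numpy as np
from plant import status
C=np.array([.5185,.386]);r=.045;st,n=float(sys.argv[1]),int(sys.argv[2])
s=status.observe();p=np.array(s['tcp_pos'])[:2];R=np.array(s['tcp_rot']);d=p-C
a=np.degrees(np.arctan2(d[1],d[0]));print(round(s['time'],2),'ang',a,'rad',np.hypot(*d),'F',np.round(s['contact_force'],1),'w',s['gripper_width'])
X,Y=R[:2,0],R[:2,1];out=[]
q=p+0
for i in range(n):
    t=np.radians(a-st*(i+1));g=C+r*np.array([np.cos(t),np.sin(t)]);e=(g-q)*1000
    v=np.round([X@e,Y@e],1);q=q+(X*v[0]+Y*v[1])/1000;out.append([v[0],v[1],0,0])
for i in range(0,n,8):print([[float(u) for u in o] for o in out[i:i+8]])
E
python3 circ.py 15 26
```

```text
24.25 ang 163.11475558264877 rad 0.045232848822640746 F [-0.6 -0.2  5.5] w 0.24003082001566792
[[-4.2, 11.0, 0.0, 0.0], [-6.7, 9.7, 0.0, 0.0], [-9.0, 7.5, 0.0, 0.0], [-10.6, 5.0, 0.0, 0.0], [-11.6, 2.1, 0.0, 0.0], [-11.7, -1.0, 0.0, 0.0], [-11.0, -3.9, 0.0, 0.0], [-9.7, -6.7, 0.0, 0.0]]
[[-7.6, -9.0, 0.0, 0.0], [-5.0, -10.6, 0.0, 0.0], [-2.0, -11.6, 0.0, 0.0], [0.9, -11.7, 0.0, 0.0], [4.0, -11.1, 0.0, 0.0], [6.7, -9.6, 0.0, 0.0], [9.0, -7.6, 0.0, 0.0], [10.6, -5.0, 0.0, 0.0]]
[[11.6, -2.1, 0.0, 0.0], [11.7, 1.0, 0.0, 0.0], [11.0, 4.0, 0.0, 0.0], [9.7, 6.7, 0.0, 0.0], [7.6, 9.0, 0.0, 0.0], [5.0, 10.6, 0.0, 0.0], [2.1, 11.5, 0.0, 0.0], [-1.0, 11.8, 0.0, 0.0]]
[[-4.0, 11.0, 0.0, 0.0], [-6.7, 9.7, 0.0, 0.0]]
```

Call:
servo_tool(moves=[[[-4.2, 11, 0, 0], [-6.7, 9.7, 0, 0], [-9, 7.5, 0, 0], [-10.6, 5, 0, 0], [-11.6, 2.1, 0, 0], [-11.7, -1, 0, 0], [-11, -3.9, 0, 0], [-9.7, -6.7, 0, 0]]])

```text
time: 25.25
tcp_pos: [0.5509, 0.4176, 0.0777]
tcp_rot: [[-0.997, 0.079, 0.0], [0.079, 0.997, 0.002], [0.0, 0.002, -1.0]]
contact_force: [-2.5, -0.2, 6.0]
gripper_width: 0.24
grip_force: 39.7
```

```bash
python3 circ.py 15 8
```

```text
25.25 ang 44.29911452373435 rad 0.045216830321240985 F [-2.5 -0.2  6. ] w 0.24036973349991
[[-7.6, -9.0, 0.0, 0.0], [-5.2, -10.5, 0.0, 0.0], [-2.3, -11.5, 0.0, 0.0], [0.7, -11.8, 0.0, 0.0], [3.8, -11.1, 0.0, 0.0], [6.5, -9.8, 0.0, 0.0], [8.8, -7.7, 0.0, 0.0], [10.5, -5.2, 0.0, 0.0]]
```

Smooth; continue round.

Call:
servo_tool(moves=[[[-7.6, -9, 0, 0], [-5.1, -10.6, 0, 0], [-2.1, -11.6, 0, 0], [0.9, -11.7, 0, 0], [4, -11.1, 0, 0], [6.7, -9.6, 0, 0], [9, -7.6, 0, 0], [10.6, -5, 0, 0]]])

```text
time: 26.25
tcp_pos: [0.529, 0.3426, 0.0776]
tcp_rot: [[-0.997, 0.08, 0.003], [0.08, 0.997, 0.002], [-0.002, 0.003, -1.0]]
contact_force: [0.3, 2.9, 5.9]
gripper_width: 0.243
grip_force: 39.6
```

Call:
servo_tool(moves=[[[11.6, -2.1, 0, 0], [11.7, 1, 0, 0], [11, 4, 0, 0], [9.7, 6.7, 0, 0], [7.6, 9, 0, 0], [5, 10.6, 0, 0], [2.1, 11.5, 0, 0], [-1, 11.8, 0, 0]]])

```text
time: 27.25
tcp_pos: [0.4749, 0.3981, 0.0776]
tcp_rot: [[-0.997, 0.08, 0.0], [0.08, 0.997, -0.001], [-0.0, -0.001, -1.0]]
contact_force: [-0.3, -1.7, 8.0]
gripper_width: 0.242
grip_force: 39.9
```

```bash
python3 circ.py 9 2
```

```text
27.25 ang 164.47727213420634 rad 0.04523766308058016 F [-0.3 -1.7  8. ] w 0.24225340264454304
[[-2.1, 6.8, 0.0, 0.0], [-2.9, 6.4, 0.0, 0.0]]
```

Call:
servo_tool(moves=[[[-2.1, 6.8, 0, 0], [-2.9, 6.4, 0, 0], [-1.5, 3, 0, 0], [0, 0, 0, 0], [0, 0, 0, 0], [0, 0, 0, 0], [0, 0, 0, 0], [0, 0, 0, 0]]])

```text
time: 28.25
tcp_pos: [0.4832, 0.4145, 0.0776]
tcp_rot: [[-0.997, 0.08, 0.001], [0.08, 0.997, 0.0], [-0.001, 0.001, -1.0]]
contact_force: [-0.0, 0.8, 7.5]
gripper_width: 0.236
grip_force: 39.8
```

```bash
python3 circ.py 9 1
```

```text
28.25 ang 141.07260220997625 rad 0.04532063113896765 F [-0.   0.8  7.5] w 0.23582222464495098
[[-4.7, 5.3, 0.0, 0.0]]
```

Call:
servo_tool(moves=[[[0, 0, 0, 0], [0, 0, 0, 0], [0, 0, 0, 0], [0, 0, 0, 0], [0, 0, -20, 0], [0, 0, -30, 0], [0, 0, -30, 0], [0, 0, -20, 0]]], grip=-1)

```text
time: 29.25
tcp_pos: [0.4834, 0.4146, 0.1784]
tcp_rot: [[-0.997, 0.08, 0.002], [0.08, 0.997, 0.001], [-0.001, 0.001, -1.0]]
contact_force: [-0.3, -0.3, 0.3]
gripper_width: 1.001
grip_force: 0.0
```

```bash
python3 plan.py .442 .286 .12 85.4 8; python3 - <<'E'
from h import *
import cv2
P=camera_params("wrist");a=camera("wrist");cv2.imwrite('pics/w5.png',a[:,:,::-1])
import pickle;pickle.dump(P,open('w5.pkl','wb'))
E
```

```text
t 29.25 tcp [0.4834, 0.4146, 0.1784] yaw 85.39 F [-0.3 -0.3  0.3] w 1.001 grip 0.0
[[3.9, -16.4, 7.3, -0.0], [3.9, -16.4, 7.3, -0.0], [3.9, -16.4, 7.3, -0.0], [3.8, -16.5, 7.3, -0.0], [3.9, -16.4, 7.3, -0.0], [3.8, -16.5, 7.3, -0.0], [3.9, -16.4, 7.3, -0.0], [3.8, -16.5, 7.3, -0.0]]
```

View pics/w5.png

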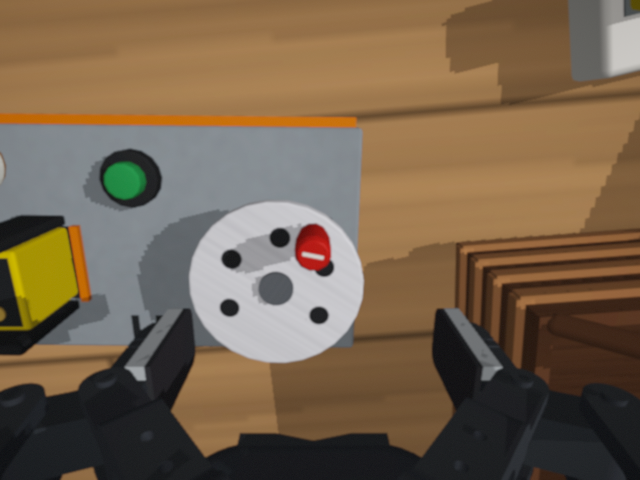

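The knob stands at (313,250), a bit past its start, so the turn is complete. The pack is still home. The button is at about (125,180).

```bash
python3 - <<'E'
from h import *
import pickle
A=[];b=[]
for n in(3,4,5):
    P=pickle.load(open(f'w{n}.pkl','rb'));h=cv2.cvtColor(cv2.imread(f'pics/w{n}.png'),cv2.COLOR_BGR2HSV)
    g=cv2.inRange(h,(50,120,60),(75,255,255));g[220:]=0;g[:,:80]=0;g[:,470:]=0
    x=cv2.boundingRect(g);px=[x[0]+x[2]/2,x[1]+x[3]/2];print(x,px)
    M=np.array(P['camera_matrix'])@np.array(P['camera_from_world'])[:3]
    for k in(0,1):
        r=M[k]-px[k]*M[2];A.append(r[:3]);b.append(-r[3])
s=np.linalg.lstsq(np.array(A),np.array(b),rcond=None);print(s[0],s[1])
E
```

```text
(402, 42, 42, 43) [423.0, 63.5]
(202, 100, 38, 37) [221.0, 118.5]
(103, 161, 44, 39) [125.0, 180.5]
[0.44252853 0.28599133 0.03655251] [0.0136682]
```

Call:
servo_tool(moves=[[[4, -16, 7, 0], [4, -16, 7, 0], [4, -16, 7, 0], [4, -17, 7, 0], [4, -16, 7, 0], [4, -17, 7, 0], [4, -16, 7, 0], [3, -17, 7, 0]]], grip=1)

```text
time: 30.3
tcp_pos: [0.4409, 0.2856, 0.1199]
tcp_rot: [[-0.997, 0.08, -0.001], [0.08, 0.997, -0.0], [0.001, -0.001, -1.0]]
contact_force: [0.0, 0.2, 0.5]
gripper_width: -0.003
grip_force: 0.0
```

```bash
python3 plan.py .4422 .286 .065 85.4 8
```

```text
t 30.3 tcp [0.4409, 0.2856, 0.1199] yaw 85.41 F [0.  0.2 0.5] w -0.003 grip 0.0
[[-0.2, 0.1, 6.9, 0.0], [-0.2, 0.1, 6.9, 0.0], [-0.1, 0.1, 6.8, 0.0], [-0.2, 0.0, 6.9, 0.0], [-0.1, 0.1, 6.8, 0.0], [-0.2, 0.0, 6.9, 0.0], [-0.1, 0.1, 6.8, 0.0], [-0.2, 0.0, 6.9, 0.0]]
```

Call:
servo_tool(moves=[[[-1.3, 0.4, 11, 0], [0, 0, 11, 0], [0, 0, 11, 0], [0, 0, 11, 0], [0, 0, 11, 0], [0, 0, 11, 0], [0, 0, 4, 0], [0, 0, 0, 0]]])

```text
time: 31.3
tcp_pos: [0.4428, 0.2864, 0.0504]
tcp_rot: [[-0.997, 0.08, -0.0], [0.08, 0.997, -0.0], [0.0, -0.0, -1.0]]
contact_force: [0.1, -0.9, -0.1]
gripper_width: -0.0
grip_force: 0.0
```

Call:
servo_tool(moves=[[[0, 0, 1, 0], [0, 0, 1, 0], [0, 0, 1, 0], [0, 0, 1, 0], [0, 0, 1, 0], [0, 0, 1, 0], [0, 0, 0, 0], [0, 0, 0, 0]]])

```text
time: 32.3
tcp_pos: [0.4428, 0.2865, 0.0447]
tcp_rot: [[-0.997, 0.08, 0.0], [0.08, 0.997, -0.0], [-0.0, -0.0, -1.0]]
contact_force: [-0.1, 0.3, -0.0]
gripper_width: -0.003
grip_force: 0.0
```

Call:
servo_tool(moves=[[[0, 0, 1, 0], [0, 0, 1, 0], [0, 0, 1, 0], [0, 0, 1, 0], [0, 0, 1, 0], [0, 0, 1, 0], [0, 0, 0, 0], [0, 0, 0, 0]]])

```text
time: 33.3
tcp_pos: [0.4429, 0.2865, 0.0388]
tcp_rot: [[-0.997, 0.08, 0.0], [0.08, 0.997, 0.0], [-0.0, 0.0, -1.0]]
contact_force: [-1.2, -0.8, 3.4]
gripper_width: -0.003
grip_force: 1.6
```

Call:
servo_tool(moves=[[[0, 0, 1, 0], [0, 0, 1, 0], [0, 0, 1, 0], [0, 0, 0.5, 0], [0, 0, 0, 0], [0, 0, 0, 0], [0, 0, 0, 0], [0, 0, 0, 0]]])

```text
time: 34.3
tcp_pos: [0.4429, 0.2866, 0.0361]
tcp_rot: [[-0.997, 0.08, -0.0], [0.08, 0.997, 0.0], [0.0, 0.0, -1.0]]
contact_force: [-3.6, -1.0, 8.0]
gripper_width: 0.001
grip_force: 4.8
```

Call:
servo_tool(moves=[[[0, 0, 0.5, 0], [0, 0, 0.5, 0], [0, 0, 0.5, 0], [0, 0, 0.5, 0], [0, 0, 0, 0], [0, 0, 0, 0], [0, 0, 0, 0], [0, 0, 0, 0]]])

```text
time: 35.3
tcp_pos: [0.4429, 0.2866, 0.0359]
tcp_rot: [[-0.997, 0.08, -0.0], [0.08, 0.997, 0.001], [0.0, 0.001, -1.0]]
contact_force: [-6.6, -3.7, 19.7]
gripper_width: -0.002
grip_force: 10.4
```

Call:
servo_tool(moves=[[[0, 0, -3, 0], [0, 0, -5, 0], [0, 0, -10, 0], [0, 0, -25, 0], [0, 0, -40, 0], [0, 0, -40, 0], [0, 0, 0, 0], [0, 0, 0, 0]]])

```text
time: 36.3
tcp_pos: [0.4425, 0.2864, 0.1557]
tcp_rot: [[-0.997, 0.08, -0.001], [0.08, 0.997, -0.0], [0.001, -0.0, -1.0]]
contact_force: [-0.4, -0.6, -0.9]
gripper_width: 0.005
grip_force: 0.0
```

```bash
python3 plan.py; python3 - <<'E'
from h import *
a=camera("top");b=camera("wrist")
c=np.vstack([cv2.resize(a[220:350,110:350],(720,390)),cv2.resize(b,(720,540))[:210]])
cv2.imwrite('pics/f.png',c[:,:,::-1])
E
```

```text
t 36.3 tcp [0.4425, 0.2864, 0.1557] yaw 85.4 F [-0.4 -0.6 -0.9] w 0.005 grip 0.0
```

View pics/f.png

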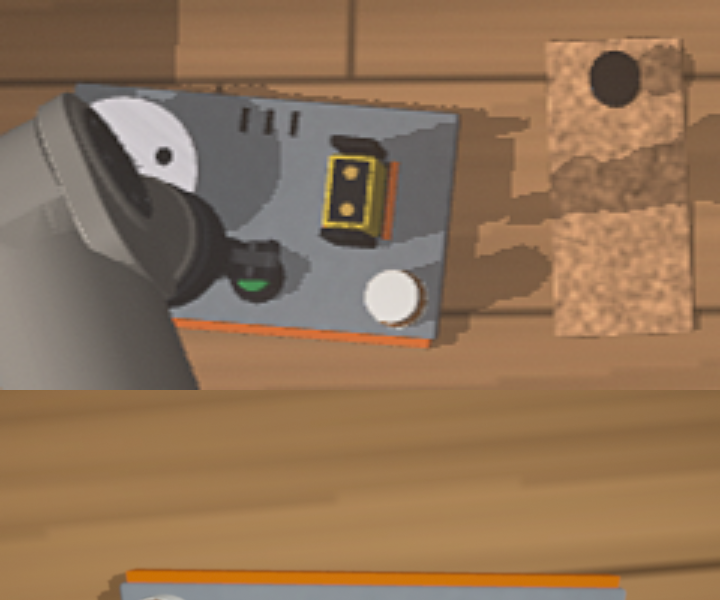

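The top view shows the pack upright in the bay at (352,195), the jar and spool undisturbed, and the arm clear of everything. I'm handing the job in.

```bash
python3 -c "
from plant import arm
print(arm.finish_job())"
```

```text
the job is handed in; nothing more can be done
None
```

I finished the job and handed it in at about 36 s: the yellow pack is in the charger bay, the wheel went about 380° clockwise, and then the green button was pressed to its stop and released; the result of the judging was not reported.

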